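# Tea pan on, spark the burner

### The arm

A 6-joint arm with a two-finger parallel gripper is mounted at the origin on the work surface. World frame = base frame: x ahead of the robot, y to its left, z up, the work surface at z = 0. Lengths are in m, angles in rad, forces in N, time in s.
With the tool pointing down it reaches from about 0.275 to 0.875 m from the base axis. Payload 12.5 kg.
Tool frame: the origin (TCP) lies at the very end of the fingers, on their centre line; the grasp point (between the pads) lies behind it (pinch_z is the z of the grasp point in the tool frame, in m); z points along the fingers, y is the line along which they close (so a half turn about z gives the same grasp; the last joint's range is limited). The gripper opens to 85 mm and grips with 20 to 120 N. Pads are 22 mm wide; open, the fingers measure 114 mm over their backs; the gripper's body (76 mm by 85 mm) begins 54 mm behind the grasp point. The pads swing forward as they close: fully open they stand 13 mm farther back than shut.
Start: joints at [-1.212, 0.351, 1.652, -0, 1.139, -0.085], TCP at [0.236, -0.497, 0.231] pointing down, gripper open.
Joint ranges: [-2.75, 2.75], [-0.79, 2.1], [0.01, 2.65], [-1.57, 4.71], [0.07, 3.14], [-2.87, 2.87]. Speed limits (rad/s): [2.22, 2.22, 2.79, 3.14, 3.14, 3.14].

### API

Orientations are given as a unit quaternion [x, y, z, w].
In Python, from station import * gives the robot as it stands.
- The arm moves only by the tool play_rows, never from a script. Its argument "commands" is a list of rows, each a list of 7 numbers: the shift along the tool's x, y, z in cm, then the turn, a rotation vector about the tool's x, y, z in rad, then the finger opening in cm, from 0 to 8.54. A call has 1 to 5 rows; each row shifts and turns the commanded pose from where the row before left it, along the tool's axes as they then stand; what a row does not reach is not made up. A row lasts 1/8 s, in which the tool goes at most 62.5 mm and 10.7 degrees, less where a joint would pass 70% of its speed; a pose out of reach is approached as far as the arm can. A call is refused whole if a number of a shift passes 6.25 or a number of a turn 0.188, either way. A call with a gripper value outside its range is refused whole. The fingers move at their own pace and stop on an object; "squeeze" is the grip in N (left out, the last holds). Time passes only in rows, so rows that do not move let the fingers close. It gives the time, the measured TCP pose, the force, the opening and the grip force at its end, in the units of the state.
- observe(): the state, without advancing time (a new reading comes with each control period).
- grab_frame(name): name is "scene" or "top"; returns (picture, depth): 480x640x3 uint8, red, green, blue; 480x640 float32, m along the optical axis (not along the pixel's ray), 0 where there is no reading.
- camera_model(name): a dict with "fx", "fy", "cx", "cy" (pixels), "R" (3x3) and "t" (3): a world point X has camera coordinates R X + t. Camera axes: x right, y down, z forward; pixel columns grow to the right and rows downward; lengths in m; the calibration is good to about 2 mm. A picture is of the moment at which its call begins. camera_model takes no time and is no camera call.
- job_done(): hands the job in; it is judged then, once.
The state is a dict: "clock": time; "q": joint angles; "qd": joint speeds; "effort": joint torques, N m; "position": TCP position; "ee_rot": TCP orientation; "wrist_force": force on the tool from outside, world axes, zero at the start; "wrist_torque": the same for the moment, N m; "opening": opening from 0.0 (shut) to 1.0 (fully open); "grasp_force": force on a finger pad.
Only numpy, scipy, OpenCV 4.12 (cv2) and the standard library are available. Lean on these libraries where they do the work, as an engineer would, in place of code of your own. Each camera call takes 0.05 s, during which the arm holds its last target. There are 200 camera calls.

### The job

Stand the aluminium tea pan centred on the stove's burner, flat on the pan supports, with its handle pointing out to the left or right side of the stove, and let go of it. Then twist the red igniter knob on the sloping panel clockwise all the way to its stop, hold it there for about a second, and release it so that it springs back. Leave the black flame dial as it is set and everything else where it stands.

Things in the scene. Friction and masses are not known exactly. Their poses are not given: they have to be found in the camera images.
- stove: Fixed steel single-burner stove, 305 deep (x) by 260 wide (y), flat top 85 high, on small feet. Origin on the slab under its middle; its -x side is the front and carries a panel that slopes at 30 degrees (its outward normal is (-0.5, 0, 0.866) in the stove's frame), from 33 mm high at x = -153 to 83 mm high at x = -67.
- burner (a point): Centre of the burner at the height of the top of the four dark radial pan supports, on which the pan's underside rests: 100 mm above the slab, at (20, 0, 100) mm in the stove's frame. The supports reach 84 mm out from it.
- igniter (a joint): Red igniter knob, in rad: 0 at rest, growing clockwise as seen looking at the panel, stop at 1.2. A spring returns it to 0 (0.03 N m at rest, 0.15 N m at the stop).
- igniter_grip (a point): Middle of the red knob's grip bar, on its axis, 22 mm out from the panel, at stove y = -70 (right-hand knob seen by the robot). Turns with the knob: z is the knob's axis, out of the panel; x runs along the bar (at rest straight up the slope). Bar 38 long (x), 12 thick (y), from 8 to 36 mm out from the panel, over a red skirt 46 across, 8 high. Pinch it across its thickness.
- dial_mark (a point): Rim mark on the black round flame dial (44 diameter, 19 high), the left-hand knob, stove y = +70; not to be turned. This point lies 18 mm off the dial's axis, and turns with it.
- pan: Aluminium tea pan, empty, about 0.28 kg: round, 130 diameter at the rim, 112 at the base, 72 high; origin at the centre of its underside, z up. A straight black handle runs out along its +x.
- pan_grip (a point): Point in the middle of the pan's black handle, to pinch from above across its width: at (125, 0, 60) mm in the pan's frame. The handle is 18 wide (y), 16 high (z) and runs from x = 80 to 205.
- tiffin: Three-tier stainless steel tiffin carrier with clip-on lid and bail, 132 wide, 220 high; origin under its centre. Bystander.
- tea_jar: Amber glass jar with red cap, 80 diameter, 120 high; origin under its centre. Bystander.
- tumbler_a: Steel tumbler, 68 diameter, 90 high; origin under its centre. Bystander.
- tumbler_b: Copper tumbler, 68 diameter, 90 high; origin under its centre. Bystander.
- brush: Blue scrubbing brush lying on its white bristles, 150 x 50 x 36; origin under its centre. Bystander.
- soap_dish: Green open soap dish, 110 x 80 x 28; origin under its centre. Bystander.

How it is judged:
On the way, in this order (a step that is already met when the one before it is completed fails the run):
1. the pan stands on the burner with its handle to one side, let go (horizontal distance between pan and burner below 0.025 m and distance between pan and burner below 0.027 m and angle between pan's own z axis and vertical below 0.08 rad and angle between the x axis of pan and the y axis of stove, either way round below 0.6 rad and linear speed of pan below 0.02 m/s and contact force between pan and the fingers below 0.1 N), for 0.2 s.
2. the igniter is held at its stop, with the pan on the burner (horizontal distance between pan and burner below 0.025 m and distance between pan and burner below 0.027 m and angle between pan's own z axis and vertical below 0.08 rad and angle between the x axis of pan and the y axis of stove, either way round below 0.6 rad and value of joint igniter above 1.1 rad), for 0.4 s.
At the end, for the whole second after the job is handed in: Pan level on the supports within 25 mm of the burner centre, handle within 34 degrees of straight out to the left or right, at rest; igniter was held within 0.1 rad of its stop for 0.4 s and is back within 0.08 rad of rest; dial mark within 6 mm of its start; bystanders within 30 mm (horizontal distance between pan and burner below 0.025 m and distance between pan and burner below 0.027 m and angle between pan's own z axis and vertical below 0.08 rad and angle between the x axis of pan and the y axis of stove, either way round below 0.6 rad and distance of each of tiffin, tea_jar, tumbler_a, tumbler_b, brush, soap_dish from where it was at the start of the episode below 0.03 m and linear speed of pan below 0.02 m/s and value of joint igniter below 0.08 rad and distance of dial_mark from where it was at the start of the episode below 0.006 m); the robot touches nothing.
It fails at once if a bystander is moved by more than 30 mm (distance of any of tiffin, tea_jar, tumbler_a, tumbler_b, brush, soap_dish from where it was at the start of the episode above 0.03 m).
It fails at once if a bystander is tipped over (angle between any of tiffin, tea_jar, tumbler_a, tumbler_b, brush, soap_dish's own z axis and vertical above 0.4 rad).
It fails at once if the flame dial is turned (distance of dial_mark from where it was at the start of the episode above 0.006 m).
It also fails if it takes over 59 s, if anything falls off the work surface, if the arm or the gripper's body presses on something with over 40 N, if the wrist force passes 120 N, or if a joint passes its speed limit or range.

## Working session

There is one attempt and no reset: what is moved stays moved. The work goes in short steps, Python scripts to look and compute and a tool call to move; the robot and the scene stay as the last step left them, time stands still between calls to the robot, and variables do not carry over. Pictures are saved under pics/ and viewed, at most 10 in all, crops included, and the job is handed in when it is done.

Besides the shell and the picture viewer there is one more tool, called after "Emit:" as name(argument=value, ...), one argument or row to a line, values as JSON. play_rows: Moves the arm, as the interface text tells. Its arguments: {"type":"object","properties":{"commands":{"type":"array","items":{"type":"array","items":{"type":"number"}}},"squeeze":{"type":"number"}},"required":["commands"]}

```bash
mkdir -p pics; ls; python3 - <<'E'
from station import *
import cv2,numpy as np
for n in("scene","top"):
    p,d=grab_frame(n); cv2.imwrite(f"pics/{n}0.png",p[:,:,::-1]); np.save(f"pics/{n}0.npy",d)
    c=camera_model(n); print(n,c)
print(observe())
E
```

```text
pics
scene {'fx': 549.1624994640985, 'fy': 549.1624994640985, 'cx': 319.2179195318903, 'cy': 234.88627265997525, 'R': array([[-0.60485477,  0.7962798 , -0.00944378],
       [ 0.64065368,  0.47952892, -0.59967897],
       [-0.47298369, -0.36876888, -0.80018494]]), 't': array([ 0.35601209, -0.27044063,  1.48585056])}
top {'fx': 616.7912164568012, 'fy': 616.7912164568012, 'cx': 315.24331696537723, 'cy': 237.52898305166752, 'R': array([[ 7.10776565e-03, -9.99974283e-01, -9.55207456e-04],
       [-9.86537341e-01, -6.85617893e-03, -1.63392375e-01],
       [ 1.63381624e-01,  2.10370254e-03, -9.86560702e-01]]), 't': array([-0.04670927,  0.57255581,  1.39315537])}
{'clock': 0.1, 'q': array([-1.21159680e+00,  3.51182539e-01,  1.65236515e+00,  8.17374967e-06,
        1.13911378e+00, -8.45993760e-02]), 'qd': array([ 0.00028048, -0.00104196, -0.00199642,  0.00089737, -0.00088922,
        0.00218463]), 'effort': array([ 2.02265081e-03, -5.06827605e+01, -2.91872817e+01, -8.21258880e-06,
        2.67720236e-03,  6.77686472e-06]), 'position': array([ 0.23607328, -0.49642211,  0.23081024]), 'ee_rot': array([ 9.75481410e-01,  2.20081197e-01, -6.94681288e-05, -5.29888898e-04]), 'wrist_force': array([-0.37556815,  0.70290342, -0.7745337 ]), 'wrist_torque': array([0.05259796, 0.01047872, 0.00148631]), 'grasp_force': 0.0, 'opening': 0.9977876193299535}
```

View pics/top0.png

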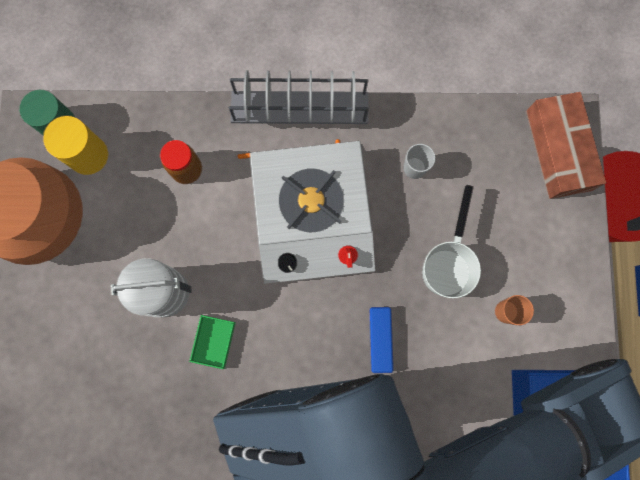

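View pics/scene0.png

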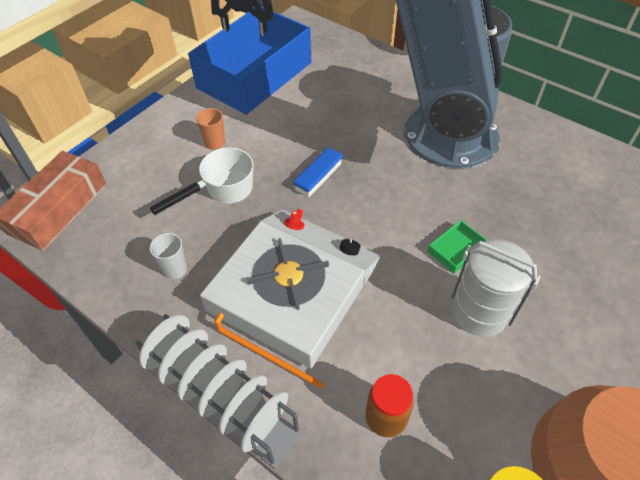

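```bash
python3 -c "
from station import *
import station;print(dir(station))"
```

```text
['Unreachable', '__builtins__', '__cached__', '__doc__', '__file__', '__loader__', '__name__', '__package__', '__spec__', 'camera_model', 'grab_frame', 'job_done', 'observe', 'pinch_z']
```

The top view shows the burner at about (311,200), the red knob at (347,256), the dial at (287,263), the pan rim centred at (452,270), and the handle running from (459,238) to (468,187). The scene view agrees with this layout. I'll measure with enlarged crops.

```bash
cat >h.py <<'E'
import numpy as np,cv2
from scipy.spatial.transform import Rotation as Ro
from station import *
def ray(n,u,v,z):
    c=camera_model(n);R,t=c['R'],c['t'];o=-R.T@t
    d=R.T@np.array([(u-c['cx'])/c['fx'],(v-c['cy'])/c['fy'],1]);return o+d*(z-o[2])/d[2]
def dep(n,u,v,D):
    c=camera_model(n);k=D[int(round(v)),int(round(u))]
    return c['R'].T@(k*np.array([(u-c['cx'])/c['fx'],(v-c['cy'])/c['fy'],1])-c['t'])
def proj(n,X):
    c=camera_model(n);p=c['R']@np.asarray(X)+c['t'];return p[:2]/p[2]*c['fx']+[c['cx'],c['cy']]
E
python3 - <<'E'
from h import *
np.set_printoptions(precision=4,suppress=True)
p=cv2.imread('pics/top0.png');D=np.load('pics/top0.npy')
print(pinch_z)
for n,(u,v,z) in dict(burn=(311,200,.1),knob=(347,256,.085),dial=(287,263,.07),rim=(452,270,.072),h0=(459,238,.068),h1=(468,187,.068),c1=(251,152,.085),c2=(361,142,.085),c3=(375,271,.033),c4=(264,281,.033)).items():
    print(n,ray('top',u,v,z),dep('top',u,v,D))
a=cv2.resize(p[130:290,240:400],(600,600),interpolation=cv2.INTER_CUBIC)
cv2.imwrite('pics/a.png',cv2.resize(p[130:290,245:485],None,fx=3.33,fy=3.33,interpolation=cv2.INTER_CUBIC))
# pan handle axis: dark pixels
g=p[170:245,445:490].max(2); ys,xs=np.where(g<45); ys+=170;xs+=445
P=np.array([ray('top',x,y,.066) for x,y in zip(xs,ys)])[:,:2];print(len(P),P.min(0),P.max(0))
E
```

```text
-0.0187
burn [ 0.6504 -0.0325  0.1   ] [ 0.6512 -0.0325  0.0964]
knob [ 0.5247 -0.1149  0.085 ] [ 0.5233 -0.1143  0.0957]
dial [0.5097 0.0213 0.07  ] [0.5091 0.0211 0.0746]
rim [ 0.4961 -0.3542  0.072 ] [ 0.5039 -0.3695  0.0029]
h0 [ 0.5706 -0.3733  0.068 ] [ 0.5711 -0.374   0.0651]
h1 [ 0.6913 -0.3981  0.068 ] [ 0.6902 -0.397   0.0722]
c1 [0.7672 0.1081 0.085 ] [0.7928 0.1173 0.0026]
c2 [ 0.7932 -0.1479  0.085 ] [ 0.8222 -0.1544 -0.003 ]
c3 [ 0.4969 -0.1829  0.033 ] [ 0.5002 -0.1857  0.0034]
c4 [0.4717 0.0761 0.033 ] [0.4711 0.0755 0.0393]
333 [ 0.5779 -0.4056] [ 0.6942 -0.3649]
```

View pics/a.png

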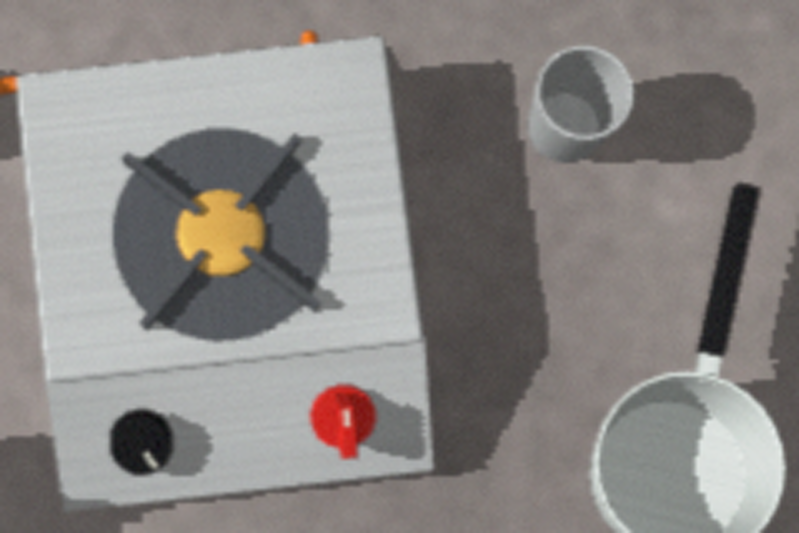

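The crop confirms the burner at crop (221,232), the red skirt at (343,417), and the handle from (711,355) to (747,185). From these the burner is at about (0.651,-0.034), the stove yaw is about 0.105, and the pan is at about (0.496,-0.354) with its handle at -0.203 rad. All of it fits the given sizes. Next is a small planner for the approach.

```bash
cat >>h.py <<'E'
def down(yaw):return Ro.from_euler('z',yaw)*Ro.from_euler('x',np.pi)
def panel(a=0.,yaw=.105):
    M=np.array([[-.866,0,.5],[0,1,0],[-.5,0,-.866]]).T.T
    M=np.column_stack([[-.866,0,-.5],[0,1,0],[.5,0,-.866]]);return Ro.from_euler('z',yaw)*Ro.from_matrix(M)*Ro.from_euler('z',a)
def plan(pos,R,ds=4.,da=.16,via=None):
    s=observe();p=s['position'];r=Ro.from_quat(s['ee_rot']);w=(r.inv()*R).as_rotvec()
    L=np.linalg.norm(np.array(pos)-p)*100;n=int(max(1,np.ceil(L/ds),np.ceil(np.abs(w).max()/da)))
    print('n',n,'from',p.round(4),'clock',s['clock'],'gf',s['grasp_force'])
    for i in range(n):
        d=r.inv().apply((np.array(pos)-p)/n)*100
        print([round(float(x),2) for x in d]+[round(float(x),3) for x in w/n]);r=r*Ro.from_rotvec(w/n)
E
python3 -c "
from h import *
plan([.6185,-.379,.17],down(2.939))"
```

```text
n 16 from [ 0.2361 -0.4964  0.2308] clock 0.1 gf 0.0
[2.47, 0.36, 0.38, -0.0, -0.0, -0.156]
[2.39, 0.74, 0.38, -0.0, -0.0, -0.156]
[2.24, 1.11, 0.38, -0.0, -0.0, -0.156]
[2.04, 1.44, 0.38, -0.0, -0.0, -0.156]
[1.8, 1.74, 0.38, -0.0, -0.0, -0.156]
[1.5, 2.0, 0.38, -0.0, -0.0, -0.156]
[1.17, 2.21, 0.38, -0.0, -0.0, -0.156]
[0.82, 2.36, 0.38, -0.0, -0.0, -0.156]
[0.44, 2.46, 0.38, -0.0, -0.0, -0.156]
[0.05, 2.5, 0.38, -0.0, -0.0, -0.156]
[-0.34, 2.48, 0.38, -0.0, -0.0, -0.156]
[-0.72, 2.4, 0.38, -0.0, -0.0, -0.156]
[-1.08, 2.26, 0.38, -0.0, -0.0, -0.156]
[-1.42, 2.06, 0.38, -0.0, -0.0, -0.156]
[-1.72, 1.82, 0.38, -0.0, -0.0, -0.156]
[-1.98, 1.53, 0.38, -0.0, -0.0, -0.156]
```

Emit:
play_rows(
  commands=[
    [2.5,0.4,0.4,0,0,-0.156,8.54],
    [2.4,0.7,0.4,0,0,-0.156,8.54],
    [2.2,1.1,0.4,0,0,-0.156,8.54],
    [2.0,1.4,0.4,0,0,-0.156,8.54],
    [1.8,1.7,0.4,0,0,-0.156,8.54],
  ],
  squeeze=50,
)

```text
clock: 0.72
position: [0.3553, -0.4595, 0.2108]
ee_rot: [0.817, 0.577, 0.0, -0.0]
wrist_force: [-0.2, -0.3, 0.3]
opening: 0.996
grasp_force: 0.0
```

Emit:
play_rows(
  commands=[
    [1.5,2.0,0.4,0,0,-0.156,8.54],
    [1.2,2.2,0.4,0,0,-0.156,8.54],
    [0.8,2.4,0.4,0,0,-0.156,8.54],
    [0.4,2.5,0.4,0,0,-0.156,8.54],
    [0,2.5,0.4,0,0,-0.156,8.54],
  ],
)

```text
clock: 1.35
position: [0.4758, -0.4236, 0.1907]
ee_rot: [0.537, 0.844, 0.0, -0.0]
wrist_force: [-0.3, 0.1, -0.2]
opening: 1.0
grasp_force: 0.0
```

Emit:
play_rows(
  commands=[
    [-0.3,2.5,0.4,0,0,-0.156,8.54],
    [-0.7,2.4,0.4,0,0,-0.156,8.54],
    [-1.1,2.3,0.4,0,0,-0.156,8.54],
    [-1.4,2.1,0.4,0,0,-0.156,8.54],
    [-1.7,1.8,0.4,0,0,-0.156,8.54],
  ],
)

```text
clock: 1.98
position: [0.5956, -0.3857, 0.1706]
ee_rot: [0.175, 0.984, 0.0, -0.0]
wrist_force: [-0.1, 0.2, 0.3]
opening: 1.002
grasp_force: 0.0
```

```bash
python3 - <<'E'
from h import *
# refine handle axis from dark pixels of first top picture
p=cv2.imread('pics/top0.png');g=p[170:245,445:490].max(2);ys,xs=np.where(g<45)
P=np.array([ray('top',x+445,y+170,.066)[:2] for x,y in zip(xs,ys)],np.float32)
vx,vy,x0,y0=cv2.fitLine(P,cv2.DIST_HUBER,0,.01,.01).ravel();print(vx,vy,x0,y0,np.arctan2(vy,vx)); s=(P-[x0,y0])@[vx,vy];print(s.min(),s.max())
plan([.6185,-.379,.0415],down(2.939))
E
```

```text
0.9717129 -0.23616523 0.6355797 -0.38611087 -0.23841755
-0.058856744 0.061060444
n 4 from [ 0.5956 -0.3857  0.1706] clock 1.975 gf 0.0
[-0.48, 0.35, 3.23, 0.0, -0.0, -0.038]
[-0.5, 0.34, 3.23, 0.0, -0.0, -0.038]
[-0.51, 0.32, 3.23, 0.0, -0.0, -0.038]
[-0.52, 0.3, 3.23, 0.0, -0.0, -0.038]
```

Emit:
play_rows(
  commands=[
    [-0.5,0.3,3.2,0,0,-0.03,8.54],
    [-0.5,0.3,3.2,0,0,-0.03,8.54],
    [-0.5,0.3,3.2,0,0,-0.03,8.54],
    [-0.5,0.2,3.2,0,0,-0.03,8.54],
    [-0.1,0,0.1,0,0,0,8.54],
  ],
)

```text
clock: 2.6
position: [0.6171, -0.381, 0.0393]
ee_rot: [0.119, 0.993, 0.001, -0.002]
wrist_force: [0.4, 0.4, 1.4]
opening: 0.999
grasp_force: 0.0
```

Emit:
play_rows(
  commands=[
    [0,0,0,0,0,0,0.5],
    [0,0,0,0,0,0,0.5],
    [0,0,0,0,0,0,0.5],
    [0,0,0,0,0,0,0.5],
    [0,0,0,0,0,0,0.5],
  ],
  squeeze=60,
)

```text
clock: 3.22
position: [0.6186, -0.3824, 0.043]
ee_rot: [0.119, 0.993, -0.0, 0.0]
wrist_force: [-0.4, -1.5, 3.5]
opening: 0.197
grasp_force: 61.2
```

Emit:
play_rows(
  commands=[
    [0,0,-1.5,0,0,0,0.5],
    [0,0,-3,0,0,0,0.5],
    [0,0,-4,0,0,0,0.5],
    [0,0,-4,0,0,0,0.5],
    [0,0,-3,0,0,0,0.5],
  ],
)

```text
clock: 3.85
position: [0.6185, -0.382, 0.1997]
ee_rot: [0.119, 0.993, -0.0, 0.001]
wrist_force: [0.7, 0.4, -3.5]
opening: 0.197
grasp_force: 60.2
```

```bash
python3 - <<'E'
from h import *
p,d=grab_frame('scene');cv2.imwrite('pics/s1.png',p[:,:,::-1])
t=np.array([.651,-.0335])+.125*np.array([np.cos(-1.466),np.sin(-1.466)]);print(t)
plan([*t,.195],down(np.pi-1.466))
E
```

```text
[ 0.66407558 -0.15781424]
n 8 from [ 0.6195 -0.3827  0.204 ] clock 3.9 gf 60.566357374191284
[0.12, 2.86, 0.11, 0.0, 0.001, 0.154]
[0.56, 2.81, 0.11, 0.0, 0.001, 0.154]
[0.98, 2.69, 0.11, 0.0, 0.001, 0.154]
[1.38, 2.51, 0.11, 0.0, 0.001, 0.154]
[1.75, 2.27, 0.11, 0.0, 0.001, 0.154]
[2.08, 1.98, 0.11, 0.0, 0.001, 0.154]
[2.35, 1.64, 0.11, 0.0, 0.001, 0.154]
[2.58, 1.26, 0.11, 0.0, 0.001, 0.154]
```

View pics/s1.png

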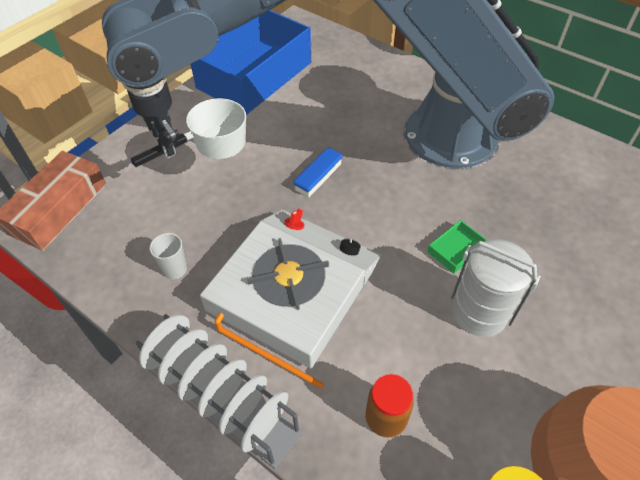

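The pan is lifted and looks level in the scene view, with the rim at about (217,122) and the handle gripped at (168,145). Nothing else has moved. Next I carry it to the burner.

Emit:
play_rows(
  commands=[
    [0.1,2.9,0.1,0,0,0.154,0.5],
    [0.6,2.8,0.1,0,0,0.154,0.5],
    [1.0,2.7,0.1,0,0,0.154,0.5],
    [1.4,2.5,0.1,0,0,0.154,0.5],
    [1.7,2.3,0.1,0,0,0.154,0.5],
  ],
)

```text
clock: 4.53
position: [0.6461, -0.24, 0.1916]
ee_rot: [0.485, 0.874, -0.0, -0.001]
wrist_force: [-0.2, -0.6, -3.8]
opening: 0.2
grasp_force: 60.3
```

Emit:
play_rows(
  commands=[
    [2.1,2.0,0.1,0,0,0.154,0.5],
    [2.4,1.6,0.1,0,0,0.154,0.5],
    [2.6,1.3,0.1,0,0,0.154,0.5],
    [0,0,0,0,0,0,0.5],
    [0,0,0,0,0,0,0.5],
  ],
)

```text
clock: 5.15
position: [0.6629, -0.1562, 0.1889]
ee_rot: [0.67, 0.742, -0.0, -0.0]
wrist_force: [-0.1, -0.5, -4.0]
opening: 0.195
grasp_force: 60.2
```

```bash
python3 - <<'E'
from h import *
p,d=grab_frame('top')
cv2.imwrite('pics/t2.png',cv2.resize(p[100:300,220:460,::-1],None,fx=3,fy=3,interpolation=cv2.INTER_CUBIC))
s=observe();print(s['ee_rot'])
t=s['position'];y=2*np.arctan2(s['ee_rot'][1],s['ee_rot'][0])-np.pi;c=t-.125*np.array([np.cos(y),np.sin(y),0])
print('expected pan',c,y,'pix rim',proj('top',c+[0,0,.072-.043]))
plan([.664,-.158,.150],down(np.pi-1.466))
E
```

```text
[ 6.70148533e-01  7.42226922e-01 -3.12441703e-04 -2.06656186e-04]
expected pan [ 0.6501509  -0.0322275   0.18895528] -1.4688179017546334 pix rim [310.40725135 187.46968154]
n 1 from [ 0.6629 -0.1566  0.189 ] clock 5.2 gf 60.218127965927124
[-0.15, 0.1, 3.9, -0.001, 0.0, -0.003]
```

View pics/t2.png

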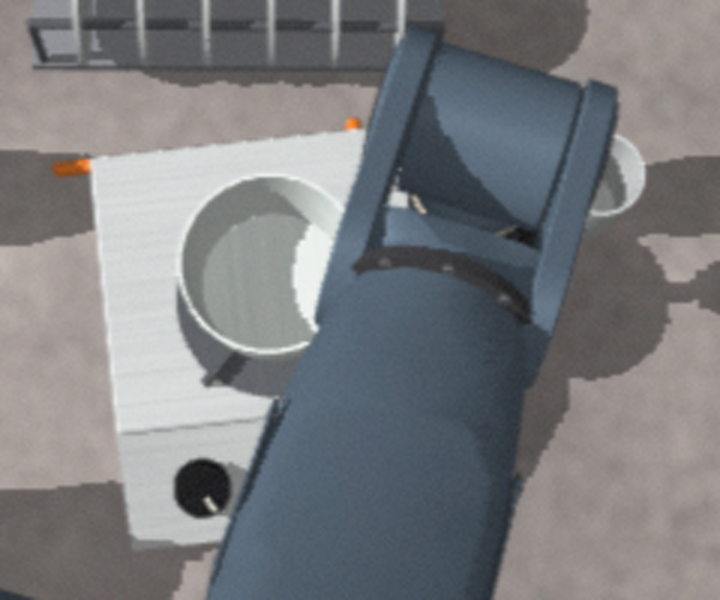

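The rim centre sits at about crop (270,264), which is full-frame (310,188). That matches the expected (310.4,187.5), so the pan is on target and I'll lower it.

Emit:
play_rows(
  commands=[
    [-0.1,0.1,1.5,0,0,0,0.5],
    [0,0,1.5,0,0,0,0.5],
    [0,0,0.8,0,0,0,0.5],
    [0,0,0.4,0,0,0,0.5],
    [0,0,0.2,0,0,0,0.5],
  ],
)

```text
clock: 5.82
position: [0.6646, -0.1572, 0.1458]
ee_rot: [0.67, 0.742, 0.0, 0.0]
wrist_force: [-1.7, -3.1, 2.2]
opening: 0.198
grasp_force: 61.1
```

Emit:
play_rows(
  commands=[
    [0,0,0,0,0,0,0.5],
    [0,0,0.1,0,0,0,0.5],
    [0,0,0,0,0,0,0.5],
  ],
)

```text
clock: 6.2
position: [0.6646, -0.157, 0.1448]
ee_rot: [0.671, 0.742, 0.0, 0.0]
wrist_force: [-1.4, -4.7, 3.9]
opening: 0.198
grasp_force: 61.2
```

The support is now carrying the pan, since the vertical wrist force changed from -4 to +4 N. Release and retreat upward.

Emit:
play_rows(
  commands=[
    [0,0,0,0,0,0,8.54],
    [0,0,0,0,0,0,8.54],
    [0,0,0,0,0,0,8.54],
    [0,0,0,0,0,0,8.54],
    [0,0,0,0,0,0,8.54],
  ],
)

```text
clock: 6.82
position: [0.6644, -0.1567, 0.1443]
ee_rot: [0.671, 0.742, 0.0, -0.0]
wrist_force: [0.3, -0.4, 0.3]
opening: 0.996
grasp_force: 0.0
```

Emit:
play_rows(
  commands=[
    [0,0,-1,0,0,0,8.54],
    [0,0,-2,0,0,0,8.54],
    [0,0,-4,0,0,0,8.54],
    [0,0,-4,0,0,0,8.54],
    [0,0,-3,0,0,0,8.54],
  ],
)

```text
clock: 7.45
position: [0.6646, -0.1569, 0.2882]
ee_rot: [0.671, 0.742, 0.001, 0.001]
wrist_force: [0.2, -0.7, -0.5]
opening: 1.004
grasp_force: 0.0
```

```bash
python3 - <<'E'
from h import *
p,d=grab_frame('scene');cv2.imwrite('pics/s3.png',cv2.resize(p[110:380,120:480,::-1],None,fx=2.2,fy=2.2,interpolation=cv2.INTER_CUBIC))
o=np.array([.631,-.0356]);Y=Ro.from_euler('z',.105)
S=lambda x,y,z:Y.apply([x,y,z])+[*o,0]
ax=S(-.110,-.07,.058);n=Y.apply([-.5,0,.866])
for k in(0,.008,.022,.036):print(k,ax+k*n,proj('scene',ax+k*n),proj('top',ax+k*n))
print('dial top',proj('top',S(-.110,.07,.058)+.019*n),proj('scene',S(-.110,.07,.058)+.019*n))
plan(ax+.10*n,panel())
E
```

```text
0 [ 0.52894232 -0.11674327  0.058     ] [293.62534475 224.93300788] [347.22344675 255.77026019]
0.008 [ 0.52496435 -0.1171625   0.064928  ] [294.44916798 221.81909014] [347.56024493 257.08557193]
0.022 [ 0.5180029  -0.11789615  0.077052  ] [295.90223237 216.32674318] [348.15829885 259.42117644]
0.036 [ 0.51104145 -0.1186298   0.089176  ] [297.36996027 210.77897058] [348.76763822 261.8008545 ]
dial top [286.79204607 264.89649629] [350.44634697 243.56047915]
n 10 from [ 0.6656 -0.1571  0.2923] clock 7.5 gf 0.0
[0.54, -1.83, 1.46, -0.041, -0.04, -0.154]
[0.88, -1.78, 1.36, -0.041, -0.04, -0.154]
[1.19, -1.67, 1.25, -0.041, -0.04, -0.154]
[1.49, -1.51, 1.13, -0.041, -0.04, -0.154]
[1.75, -1.31, 1.0, -0.041, -0.04, -0.154]
[1.97, -1.06, 0.88, -0.041, -0.04, -0.154]
[2.14, -0.78, 0.76, -0.041, -0.04, -0.154]
[2.27, -0.47, 0.65, -0.041, -0.04, -0.154]
[2.34, -0.14, 0.54, -0.041, -0.04, -0.154]
[2.35, 0.2, 0.45, -0.041, -0.04, -0.154]
```

View pics/s3.png

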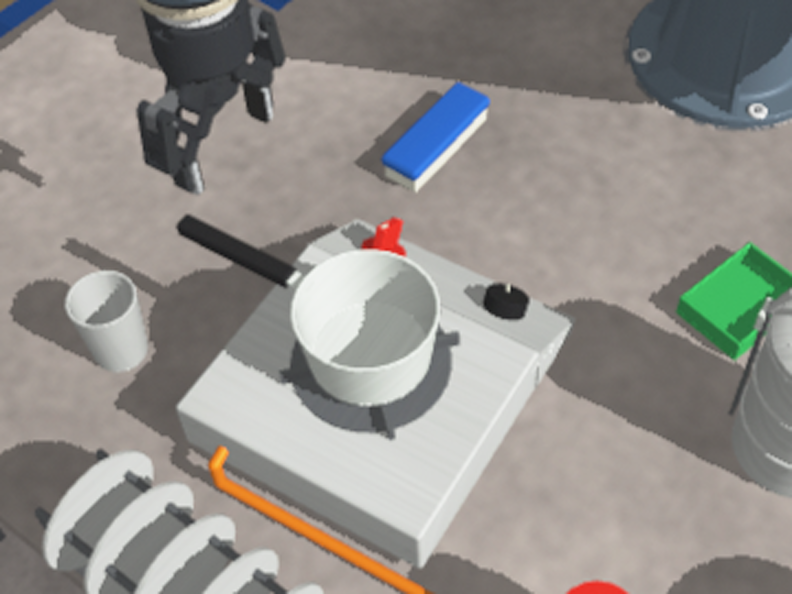

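The pan stands level on the supports with its handle out to the right side, and the gripper is clear at crop (205,100). In the earlier crop the knob and dial sat about 4 mm farther up the slope than I predicted, so I'll use a corrected axis. Next I move to in front of the knob.

Emit:
play_rows(
  commands=[
    [0.5,-1.8,1.4,-0.041,-0.04,-0.154,6],
    [0.9,-1.8,1.4,-0.041,-0.04,-0.154,6],
    [1.2,-1.7,1.2,-0.041,-0.04,-0.154,6],
    [1.5,-1.5,1.1,-0.041,-0.04,-0.154,6],
    [1.7,-1.3,1.0,-0.041,-0.04,-0.154,6],
  ],
)

```text
clock: 8.12
position: [0.5704, -0.1393, 0.2134]
ee_rot: [0.334, 0.932, 0.009, 0.141]
wrist_force: [1.1, 0.3, 0.0]
opening: 0.706
grasp_force: 0.0
```

Emit:
play_rows(
  commands=[
    [2.0,-1.1,0.9,-0.041,-0.04,-0.154,6],
    [2.1,-0.8,0.8,-0.041,-0.04,-0.154,6],
    [2.3,-0.5,0.6,-0.041,-0.04,-0.154,6],
    [2.3,-0.1,0.5,-0.041,-0.04,-0.154,6],
    [2.3,0.2,0.4,-0.041,-0.04,-0.154,6],
  ],
)

```text
clock: 8.75
position: [0.4935, -0.1222, 0.1532]
ee_rot: [0.012, 0.971, 0.02, 0.237]
wrist_force: [-0.3, -0.6, -0.6]
opening: 0.703
grasp_force: 0.0
```

```bash
cat >>h.py <<'E'
Y=Ro.from_euler('z',.105);N=Y.apply([-.5,0,.866]);AX=Y.apply([-.1065,-.07,.060])+[.631,-.0356,0]
E
python3 - <<'E'
from h import *
p,d=grab_frame('scene');cv2.imwrite('pics/s4.png',cv2.resize(p[130:280,220:420,::-1],None,fx=4,fy=4,interpolation=cv2.INTER_CUBIC))
t=(proj('scene',observe()['position'])-[220,130])*4;print('tcp pix',t,[(proj('scene',AX+k*N)-[220,130])*4 for k in(.008,.036)],observe()['q'])
plan(AX+.05*N,panel());plan(AX+.012*N,panel())
E
```

```text
tcp pix [322.97170158 224.15090856] [array([294.2390317 , 369.29481196]), array([305.9187691, 325.0316502])] [-0.45935309  0.24248375  2.13793076  0.62945837  0.41317661 -2.55310342]
n 2 from [ 0.4917 -0.1215  0.1517] clock 8.8 gf 0.0
[0.41, 0.02, 2.52, -0.007, -0.021, -0.058]
[0.47, 0.03, 2.51, -0.007, -0.021, -0.058]
n 3 from [ 0.4917 -0.1215  0.1517] clock 8.8 gf 0.0
[0.22, 0.04, 2.94, -0.005, -0.014, -0.039]
[0.26, 0.03, 2.94, -0.005, -0.014, -0.039]
[0.3, 0.03, 2.94, -0.005, -0.014, -0.039]
```

View pics/s4.png

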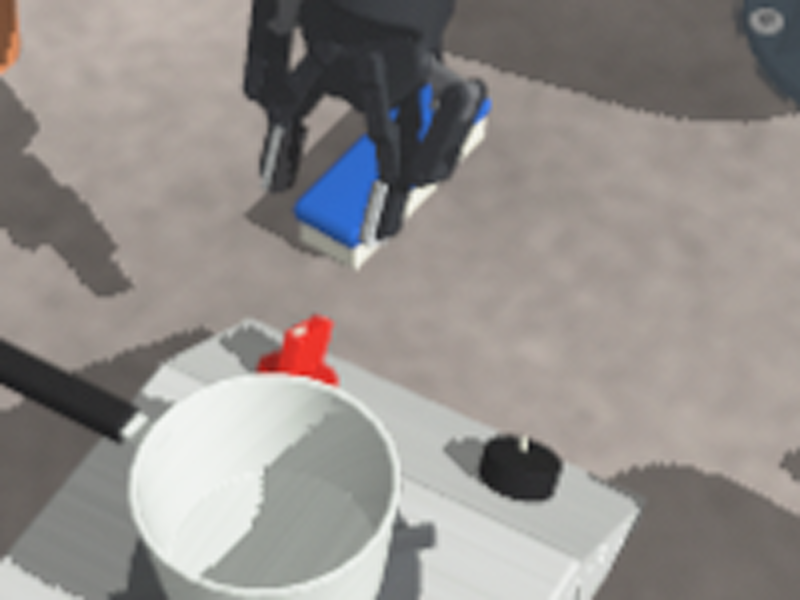

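The bar top is at about crop (307,326), against a predicted (306,325), so the knob estimate holds. The fingers straddle it in front. Approach along the panel normal.

Emit:
play_rows(
  commands=[
    [0.3,0,2.2,0,-0.014,-0.04,6],
    [0.3,0,2.2,-0.01,-0.014,-0.04,6],
    [0.2,0,2.0,0,-0.014,-0.04,6],
    [0.1,0,1.5,0,0,0,6],
    [0,0,0.5,0,0,0,6],
  ],
)

```text
clock: 9.43
position: [0.5347, -0.1142, 0.0895]
ee_rot: [-0.042, 0.969, 0.007, 0.242]
wrist_force: [-0.6, -0.6, -0.5]
opening: 0.702
grasp_force: 0.0
```

```bash
python3 - <<'E'
from h import *
plan(AX+.012*N,panel());s=observe();print(s['q'],s['wrist_force'])
E
```

```text
n 1 from [ 0.5347 -0.1142  0.0895] clock 9.425 gf 0.0
[1.64, -0.2, 1.29, -0.016, -0.034, -0.015]
[-0.40015372  0.42847722  2.08710438  0.87703831  0.2816831  -2.86551701] [-0.64120187 -0.60547261 -0.50563793]
```

Joint 6 is at its range limit, so I'll back off and use the half-turned grasp, which keeps q6 mid-range.

Emit:
play_rows(
  commands=[
    [0,0,-1.5,0,0,0.05,6],
    [0,0,-2.0,0,0,0.1,6],
    [0,0,-2.0,0,0,0.18,6],
    [0,0,-1.5,0,0,0.18,6],
    [0,0,0,0,0,0.18,6],
  ],
)

```text
clock: 10.05
position: [0.5012, -0.1171, 0.1528]
ee_rot: [0.292, 0.925, 0.089, 0.226]
wrist_force: [0.4, 0.1, -0.0]
opening: 0.704
grasp_force: 0.0
```

Emit:
play_rows(
  commands=[
    [0,0,0,0,0,0.18,6],
    [0,0,0,0,0,0.18,6],
    [0,0,0,0,0,0.18,6],
    [0,0,0,0,0,0.18,6],
    [0,0,0,0,0,0.18,6],
  ],
)

```text
clock: 10.68
position: [0.5011, -0.1169, 0.1518]
ee_rot: [0.665, 0.706, 0.178, 0.164]
wrist_force: [-0.7, 0.5, -0.2]
opening: 0.703
grasp_force: 0.0
```

Emit:
play_rows(
  commands=[
    [0,0,0,0,0,0.18,6],
    [0,0,0,0,0,0.18,6],
    [0,0,0,0,0,0.18,6],
    [0,0,0,0,0,0.18,6],
    [0,0,0,0,0,0.18,6],
  ],
)

```text
clock: 11.3
position: [0.5011, -0.1169, 0.1518]
ee_rot: [0.906, 0.347, 0.232, 0.07]
wrist_force: [0.3, -0.2, -0.4]
opening: 0.702
grasp_force: 0.0
```

```bash
python3 - <<'E'
from h import *
plan(AX+.06*N,panel(np.pi));s=observe();print(s['q'],s['wrist_force'])
E
```

```text
n 4 from [ 0.5011 -0.1169  0.1518] clock 11.3 gf 0.0
[-0.39, -0.22, 0.89, 0.001, 0.01, 0.157]
[-0.43, -0.15, 0.89, 0.001, 0.01, 0.157]
[-0.45, -0.08, 0.89, 0.001, 0.01, 0.157]
[-0.47, -0.01, 0.88, 0.001, 0.01, 0.157]
[-0.43926189  0.25282329  2.12729632  0.63443044  0.3975281  -0.14370553] [ 0.26320905 -0.21251134 -0.42082567]
```

Emit:
play_rows(
  commands=[
    [-0.4,-0.2,0.9,0,0.01,0.157,6],
    [-0.4,-0.1,0.9,0,0.01,0.157,6],
    [-0.5,-0.1,0.9,0,0.01,0.157,6],
    [-0.5,0,0.8,0,0.01,0.157,6],
    [0,0,0,0,0,0,6],
  ],
)

```text
clock: 11.92
position: [0.5018, -0.1202, 0.1116]
ee_rot: [0.964, 0.054, 0.26, -0.011]
wrist_force: [-0.2, 0.2, -0.4]
opening: 0.704
grasp_force: 0.0
```

```bash
python3 - <<'E'
from h import *
plan(AX+.012*N,panel(np.pi),ds=1.5);s=observe();print(s['q'],s['wrist_force'])
E
```

```text
n 4 from [ 0.5018 -0.1202  0.1116] clock 11.925 gf 0.0
[0.02, -0.02, 1.2, 0.001, -0.001, 0.002]
[0.02, -0.02, 1.2, 0.001, -0.001, 0.002]
[0.02, -0.02, 1.2, 0.001, -0.001, 0.002]
[0.02, -0.02, 1.2, 0.001, -0.001, 0.002]
[-0.46490936  0.34271528  2.16532392  1.00502339  0.32322578  0.07650931] [-0.18683435  0.18416505 -0.38689309]
```

Emit:
play_rows(
  commands=[
    [0,0,1.2,0,0,0,6],
    [0,0,1.2,0,0,0,6],
    [0,0,1.2,0,0,0,6],
    [0,0,1.1,0,0,0,6],
    [0,0,0,0,0,0,6],
  ],
)

```text
clock: 12.55
position: [0.5259, -0.1178, 0.0713]
ee_rot: [0.964, 0.055, 0.26, -0.011]
wrist_force: [-0.3, -0.2, -0.5]
opening: 0.702
grasp_force: 0.0
```

Emit:
play_rows(
  commands=[
    [0,0,0,0,0,0,0.3],
    [0,0,0,0,0,0,0.3],
    [0,0,0,0,0,0,0.3],
    [0,0,0,0,0,0,0.3],
    [0,0,0,0,0,0,0.3],
  ],
  squeeze=40,
)

```text
clock: 13.18
position: [0.5255, -0.1174, 0.0717]
ee_rot: [0.964, 0.054, 0.26, -0.012]
wrist_force: [-3.7, 3.4, 8.1]
opening: 0.134
grasp_force: 40.9
```

```bash
python3 - <<'E'
from h import *
plan(AX+.012*N,panel(np.pi),ds=1.5);s=observe();print(s['q'],s['wrist_force'],s['wrist_torque'],s['opening'])
E
```

```text
n 1 from [ 0.5255 -0.1174  0.0717] clock 13.175 gf 40.94321250915527
[0.02, -0.03, 0.16, 0.002, -0.004, 0.008]
[-0.43389122  0.46158692  2.12915774  1.25619674  0.2730394  -0.15842888] [-3.73261519  3.41081778  8.09046705] [0.69291638 0.24812777 0.38574368] 0.1337718634259058
```

The bar is gripped at 11.4 mm. Ease back 1 mm and twist clockwise, which is +z of the tool.

Emit:
play_rows(
  commands=[
    [0,0,-0.1,0,0,0.1,0.3],
    [0,0,0,0,0,0.17,0.3],
    [0,0,0,0,0,0.17,0.3],
    [0,0,0,0,0,0.17,0.3],
    [0,0,0,0,0,0.17,0.3],
  ],
)

```text
clock: 13.8
position: [0.5249, -0.119, 0.0715]
ee_rot: [0.911, -0.32, 0.236, -0.108]
wrist_force: [5.2, -8.4, -13.8]
opening: 0.129
grasp_force: 41.2
```

```bash
python3 - <<'E'
from h import *
s=observe();print(s['q'],s['wrist_force'],s['wrist_torque'],s['opening'],(panel(np.pi).inv()*Ro.from_quat(s['ee_rot'])).as_rotvec(),((s['position']-AX)@N))
E
```

```text
[-0.43546739  0.46148874  2.1292275   1.25014254  0.26974673  0.6324346 ] [  5.22982138  -8.35682981 -13.75348144] [-1.28839174  0.78716836 -0.53087603] 0.1288548339206153 [-0.00499323  0.003787    0.77877102] 0.013818708620330092
```

Emit:
play_rows(
  commands=[
    [0,0,0,0,0,0.15,0.3],
    [0,0,0,0,0,0.15,0.3],
    [0,0,0,0,0,0.12,0.3],
    [0,0,0,0,0,0.05,0.3],
    [0,0,0,0,0,0,0.3],
  ],
)

```text
clock: 14.42
position: [0.5242, -0.1195, 0.0711]
ee_rot: [0.813, -0.521, 0.205, -0.159]
wrist_force: [0.8, -12.3, -13.5]
opening: 0.131
grasp_force: 47.4
```

```bash
python3 - <<'E'
from h import *
p,d=grab_frame('top');cv2.imwrite('pics/t5.png',cv2.resize(p[220:300,260:380,::-1],None,fx=6,fy=6,interpolation=cv2.INTER_CUBIC))
s=observe();R=Ro.from_quat(s['ee_rot']);print(s['wrist_force'],R.inv().apply(s['wrist_force']),R.inv().apply(s['wrist_torque']),s['opening'],(panel(np.pi).inv()*R).as_rotvec(),((s['position']-AX)@N))
E
```

```text
[  0.90777298 -11.1305039  -13.68284862] [ 8.20070874 10.27209732 11.79681771] [-2.19101037  1.12940107 -0.94678982] 0.12592388442648564 [-0.00616393  0.00460081  1.24180831] 0.013866924927324435
```

View pics/t5.png

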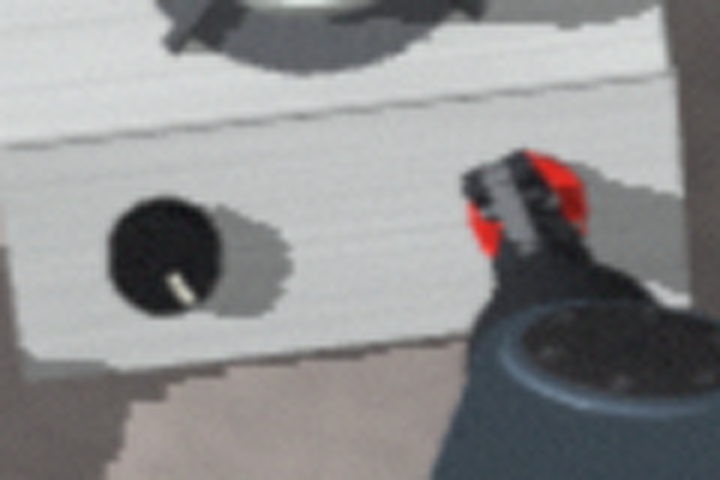

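The fingers hold the bar, turned about 1.24 rad, and the tool torque of about -0.95 N m (well above the spring's 0.15) indicates the stop. The dial mark at crop (182,288) hasn't moved. I'll press slightly further and hold.

Emit:
play_rows(
  commands=[
    [0,0,0,0,0,0.04,0.3],
    [0,0,0,0,0,0,0.3],
    [0,0,0,0,0,0,0.3],
    [0,0,0,0,0,0,0.3],
    [0,0,0,0,0,0,0.3],
  ],
)

```text
clock: 15.1
position: [0.5242, -0.1196, 0.0711]
ee_rot: [0.803, -0.536, 0.201, -0.163]
wrist_force: [-1.2, -12.2, -14.2]
opening: 0.131
grasp_force: 58.4
```

```bash
python3 - <<'E'
from h import *
s=observe();R=Ro.from_quat(s['ee_rot']);print(R.inv().apply(s['wrist_force']),R.inv().apply(s['wrist_torque']),s['opening'],(panel(np.pi).inv()*R).as_rotvec())
E
```

```text
[ 8.75989429 12.28129247 11.18483131] [-2.15542224  1.16282101 -1.33081589] 0.13108238710312345 [-0.00625271  0.0047364   1.28054398]
```

Emit:
play_rows(
  commands=[
    [0,0,0,0,0,0,0.3],
    [0,0,0,0,0,0,0.3],
    [0,0,0,0,0,0,0.3],
    [0,0,0,0,0,0,0.3],
    [0,0,0,0,0,0,0.3],
  ],
)

```text
clock: 15.72
position: [0.5242, -0.1196, 0.0711]
ee_rot: [0.803, -0.536, 0.201, -0.163]
wrist_force: [-0.3, -11.5, -12.6]
opening: 0.129
grasp_force: 58.4
```

The torque rose as I pressed further, so the knob is on its stop, and it has been held for over 1 s. Now I open and retreat along the panel normal.

Emit:
play_rows(
  commands=[
    [0,0,0,0,0,0,7.5],
    [0,0,0,0,0,0,7.5],
    [0,0,0,0,0,0,7.5],
    [0,0,0,0,0,0,7.5],
    [0,0,-0.5,0,0,0,7.5],
  ],
)

```text
clock: 16.35
position: [0.5224, -0.1181, 0.0763]
ee_rot: [0.803, -0.537, 0.201, -0.165]
wrist_force: [-0.6, 0.3, -0.4]
opening: 0.877
grasp_force: 0.0
```

Emit:
play_rows(
  commands=[
    [0,0,-2,0,0,0,7.5],
    [0,0,-3,0,0,0,7.5],
    [0,0,-3,0,0,0,7.5],
    [0,0,-3,0,0,0,7.5],
    [0,0,-2,0,0,0,7.5],
  ],
)

```text
clock: 16.98
position: [0.4568, -0.1248, 0.19]
ee_rot: [0.802, -0.537, 0.202, -0.165]
wrist_force: [0.2, -0.7, -0.2]
opening: 0.874
grasp_force: 0.0
```

```bash
python3 - <<'E'
from h import *
p,d=grab_frame('scene');cv2.imwrite('pics/s6.png',cv2.resize(p[110:380,120:480,::-1],None,fx=2.2,fy=2.2,interpolation=cv2.INTER_CUBIC))
s=observe();print(s['position'],s['wrist_force'],s['q'])
E
```

```text
[ 0.45681967 -0.12502032  0.19149383] [ 1.27071391 -1.01253669  0.92765821] [-0.53423988  0.10400842  2.19946046  0.67617939  0.49333388  1.66820468]
```

View pics/s6.png

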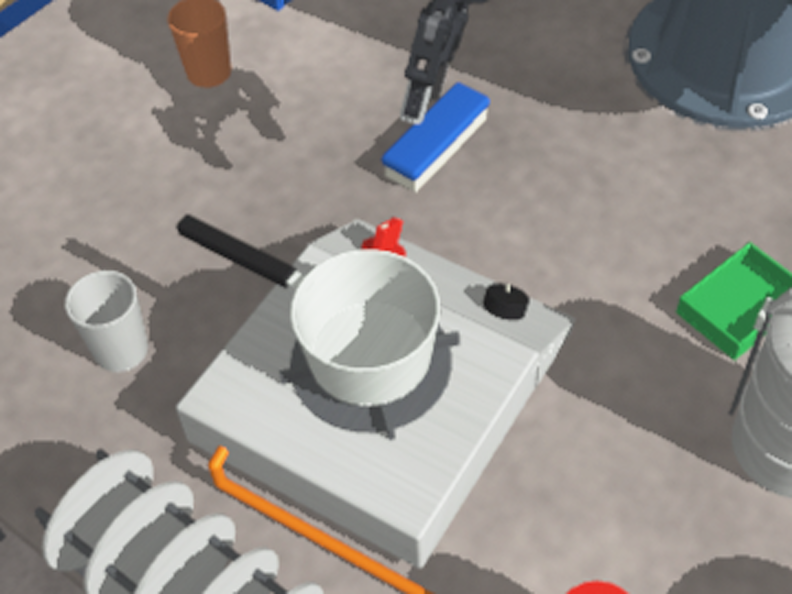

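The red knob, with its bar at crop (390,232), is back in its rest pose. The pan, dial and bystanders are where they were, and the arm is clear. Handing in.

```bash
python3 -c "
from station import *
print(job_done())"
```

```text
the job is handed in; nothing more can be done
None
```

I stood the pan centred on the burner with its handle out to the right and let go, then twisted the igniter to its stop, held it for over a second and released it. The last picture shows it sprung back with nothing else moved, and I handed the job in at about 17 s; no verdict came back.

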